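# Try two spindle sleeves on the gauge pin and sort them

## Task

Find out which of the two metal sleeves fits the leaning gauge pin. Take one sleeve, slide it onto the pin in line with the pin, until it rests on the collar or will go no further (press lightly for a moment, do not force it), draw it off and stand it upright in its place before you take the other: a sleeve that goes right down to the collar belongs in the square wooden tray, one that stops at the pin's nose in the round steel dish. Do the same with the other sleeve, in whichever order you like, and leave the polish tin and the glue jar alone.

Things in the scene. Friction and masses are not known exactly. Their poses are not given: they have to be found in the camera images.
- gauge: green cast bracket fixed to the bench, foot 120 x 90 x 10 mm, with a leaning plate, 66 mm wide, that carries the gauge pin and lies 6 mm below the collar's upper face; at most 75 mm high without the pin. Origin: centre of the foot's underside; its own +x is the side to which the pin leans, somewhere between away from the robot and to its left
- pin: fixed steel gauge pin, 18 mm in diameter, standing 62 mm out of a dark collar (38 mm across, 6 mm thick), leaning 35 degrees from vertical. The last 12 mm are a conical nose down to a 9 mm flat tip. Origin: on the axis at the collar's upper face, 55 mm above the bench; z along the pin to its tip. A 21 mm bore ends on the collar (z = 0), a 15 mm bore stops with its lower end near z = 54 mm
- pin_tip (a point): centre of the pin's flat tip, 62 mm along the pin from pin's origin; axes as pin's
- sleeve_a: bright metal sleeve, a tube 34 mm across and 48 mm long, standing on the bench at the start; 0.14 to 0.38 kg. Of the two sleeves, alike outside, one has a 21 mm bore and slides loosely down the pin to the collar, the other a 15 mm bore and stops on the pin's nose; the names do not tell which: try them, or look at the bores from above. Origin: centre of the lower end, z along the tube, up
- sleeve_a_mid (a point): middle of sleeve_a, on its axis, 24 mm from either end
- sleeve_b: bright metal sleeve, a tube 34 mm across and 48 mm long, standing on the bench at the start; 0.14 to 0.38 kg. Of the two sleeves, alike outside, one has a 21 mm bore and slides loosely down the pin to the collar, the other a 15 mm bore and stops on the pin's nose; the names do not tell which: try them, or look at the bores from above. Origin: centre of the lower end, z along the tube, up
- sleeve_b_mid (a point): middle of sleeve_b, on its axis, 24 mm from either end
- tray: square open wooden tray fixed to the bench, 112 x 112 mm outside, walls 5 mm thick and 22 mm high, floor 5 mm thick. For the sleeve that fits. Origin: centre of the underside
- dish: round open steel dish fixed to the bench, 108 mm across at the foot, 118 mm at the rim, 22 mm high, walls 3 mm thick, floor 5 mm thick. For the sleeve that does not fit. Origin: centre of the underside
- polish: bystander: flat round dark polish tin, 76 mm across, 30 mm high, loose. Origin: centre of the underside
- glue: bystander: amber glass glue jar with a black cap, 52 mm across, 95 mm high, loose. Origin: centre of the underside
Not all that is in view belongs to the job. What is shaped like the dish but turquoise is not meant. Leave any blue look-alike of the sleeve_b alone.

How it is judged:
By the outcome, as a careful person would: the job done as asked, in the order asked, and still so for the second after the job is handed in, with the robot touching nothing.
It also fails if it takes over 72 s, if anything falls off the work surface, if the arm or the gripper's body presses on something with over 40 N, if the wrist force passes 120 N, or if a joint passes its speed limit or range.

## Robot

A 7-joint arm with a two-finger parallel gripper is mounted at the origin on the work surface. World frame = base frame: x ahead of the robot, y to its left, z up, the work surface at z = 0. Lengths are in mm, angles in rad, forces in N, time in s.
With the tool pointing down it reaches from about 425 to 975 mm from the base axis. Payload 16.7 kg.
Tool frame: the origin (TCP) lies on the centre line of the jaws, within the pads' length; the fingertips stand 25 mm ahead of it and the grasp point (between the pads) lies 6 mm ahead of it; z points along the fingers, y is the line along which they close (so a half turn about z gives the same grasp; the last joint's range is limited). The gripper opens to 85 mm and grips with 20 to 120 N. Pads are 22 mm wide; open, the fingers measure 114 mm over their backs; the gripper's body (76 mm by 85 mm) begins 54 mm behind the grasp point. The pads swing forward as they close: fully open they stand 13 mm farther back than shut.
Start: joints at [1.016, 0.426, 0.074, 1.606, -0.034, 1.111, -0.067], TCP at [265.804, -620.424, 256.302] pointing down, gripper open.
Joint ranges: [-2.85, 2.85], [-0.5, 2.14], [-1.23, 1.37], [0.21, 2.46], [-1.02, 4.16], [0.16, 2.05], [-2.73, 2.73]. Speed limits (rad/s): [1.89, 1.89, 2.39, 2.39, 3.01, 3.01, 3.01].

## Interface

Orientations are given as a unit quaternion [x, y, z, w].
In Python, from workcell import env, fingers, kin, telemetry, eyes, job gives the robot as it stands. Calls block until the motion is done:
- env.move_ptp(position, orientation): joint-space move of the TCP to a pose.
- env.servo_line(position, rotation=None, velocity=150): straight line of the TCP; rotation=None keeps the orientation; velocity is the mean speed in mm/s.
- env.set_joints(angles): joint-space move.
- fingers.move_gripper(opening, strength=None): finger opening in mm; strength is the grip in N (None keeps the last); returns when the fingers have stopped.
- env.dwell(seconds).
- kin.ik(position, orientation): joint angles nearest the present ones, or None.
- telemetry.observe(): the state.
- eyes.capture(name): name is "scene" or "top" or "wrist"; returns the picture (384x512x3 uint8, red, green, blue); there is no depth.
- eyes.calibration(name): a dict with "K" (3x3 intrinsics, pixels), "rvec" (rotation vector, rad) and "tvec" (3), from world to camera coordinates, as OpenCV has them; the wrist camera has in their place "mount" (4x4, takes a point from camera to tool coordinates, whose origin is the TCP and whose axes are the flange's). Camera axes: x right, y down, z forward; pixel columns grow to the right and rows downward; lengths in mm; the calibration is good to about 2 mm. A picture is of the moment at which its call begins: read the wrist's pose just before it. calibration takes no time and is no camera call.
A pose or a line that the arm cannot do raises env.IKError and nothing moves.
- job.sign_off(): hands the job in; it is judged then, once.
The state is a dict: "clock": time; "joints": joint angles; "joint_velocities": joint speeds; "tau": joint torques, N m; "eef_pos": TCP position; "tcp_rot": TCP orientation; "force": force on the tool from outside, world axes, zero at the start; "wrist_torque": the same for the moment, N m; "opening": finger opening in mm; "grasp_force": force on a finger pad.
Only numpy, scipy, OpenCV 4.12 (cv2) and the standard library are available. Lean on these libraries where they do the work, as an engineer would, in place of code of your own. Each camera call takes 0.05 s, during which the arm holds its last target. There are 200 camera calls.

## Working session

There is one attempt and no reset: what is moved stays moved. The work goes in short steps, each a Python script; the robot and the scene stay as the last script left them, time stands still between calls to the robot, and variables do not carry over. Pictures are saved under pics/ and viewed, at most 10 in all, crops included, and the job is handed in when it is done.

```bash
mkdir -p pics; ls
python3 - <<'E'
from workcell import env, fingers, kin, telemetry, eyes, job
import cv2
for n in("scene","top"):
    cv2.imwrite(f"pics/{n}0.png",cv2.resize(eyes.capture(n)[:,:,::-1],(800,600),interpolation=cv2.INTER_CUBIC)); c=eyes.calibration(n); print({k:c[k] for k in c})
print(eyes.calibration("wrist")); print(telemetry.observe())
E
```

```text
pics
{'K': array([[445.85291259,   0.        , 253.86123528],
       [  0.        , 445.85291259, 191.87361583],
       [  0.        ,   0.        ,   1.        ]]), 'rvec': array([ 1.89688075,  1.5597722 , -0.67571541]), 'tvec': array([ -53.07956166, -287.36256521, 1382.59498607])}
{'K': array([[383.80198195,   0.        , 257.29596175],
       [  0.        , 383.80198195, 190.02916186],
       [  0.        ,   0.        ,   1.        ]]), 'rvec': array([ 2.20254804, -2.18796272,  0.10261084]), 'tvec': array([ -71.36662347,  493.36914035, 1121.67023267])}
{'K': array([[301.71135896,   0.        , 254.48065254],
       [  0.        , 301.71135896, 189.58563059],
       [  0.        ,   0.        ,   1.        ]]), 'mount': array([[ 1.13683979e-04, -9.48194698e-01, -3.17689790e-01,
         8.17375665e+01],
       [ 9.99999537e-01,  4.11462931e-04, -8.70229553e-04,
        -4.77682963e-01],
       [ 9.55864620e-04, -3.17689544e-01,  9.48194305e-01,
        -1.17198592e+02],
       [ 0.00000000e+00,  0.00000000e+00,  0.00000000e+00,
         1.00000000e+00]])}
{'clock': 0.1, 'joints': array([ 1.01652474,  0.42665248,  0.07386833,  1.60651114, -0.03411965,
        1.11081774, -0.06708051]), 'joint_velocities': array([ 0.00083167, -0.00111623, -0.00054684, -0.00233769, -0.00110149,
       -0.00121467, -0.0022209 ]), 'tau': array([ 9.94847040e-03, -9.51533961e+01,  3.77254531e+00, -4.64401138e+01,
        1.97739276e-02,  6.44969725e-03, -1.28433035e-04]), 'eef_pos': array([ 265.66729278, -620.16366847,  255.70645362]), 'tcp_rot': array([ 9.79593051e-01,  2.00990386e-01, -1.45708972e-04, -5.45391652e-04]), 'force': array([-1.04271381, -0.08742559, -0.18642248]), 'wrist_torque': array([-0.00490675,  0.00644096, -0.00338798]), 'grasp_force': 0.0, 'opening': 85.42800092733316}
```

View pics/scene0.png

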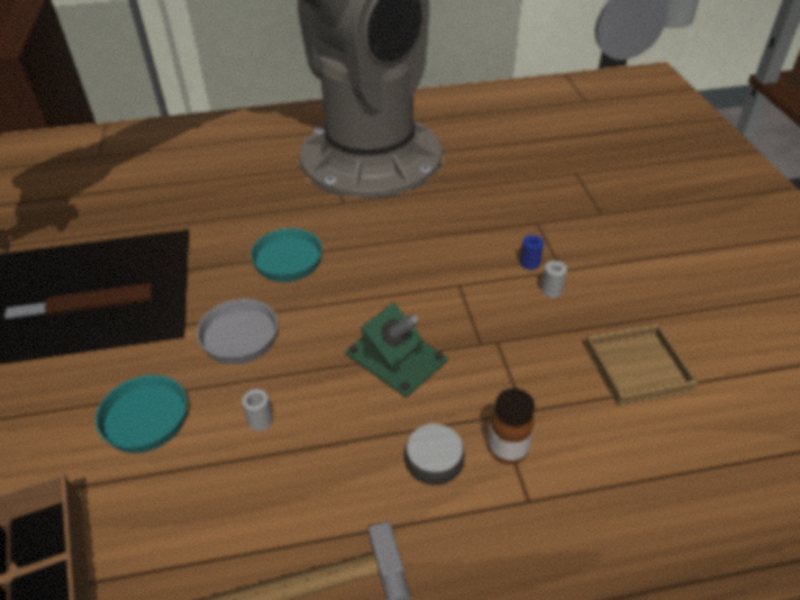

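View pics/top0.png

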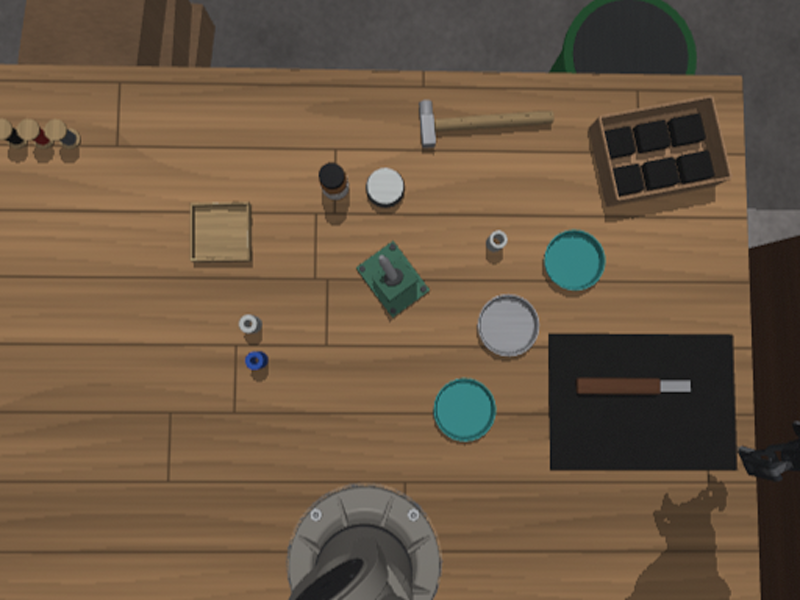

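The scene view shows the sleeves with top rims at about (256,397) and (555,267), the dish at (238,330), the tray at (640,363) and the pin tip at (415,321), in 800x600 pixels. The top view shows the sleeves at (498,240) and (249,324), the dish at (508,326), the tray at (221,233) and the pin running from its collar at (393,278) to its tip at (382,257). Next I triangulate these roughly, then refine them from the wrist camera.

```bash
cat > h.py <<'E'
from workcell import env, fingers, kin, telemetry, eyes, job
import numpy as np, cv2
from scipy.spatial.transform import Rotation as R
def cam(name, st=None):
    """K, camera rotation (cam->world), camera centre"""
    c=eyes.calibration(name)
    if name=="wrist":
        st=st or telemetry.observe(); M=c["mount"]; r=R.from_quat(st["tcp_rot"]).as_matrix()
        return c["K"], r@M[:3,:3], r@M[:3,3]+st["eef_pos"]
    r=cv2.Rodrigues(c["rvec"])[0]; return c["K"], r.T, -r.T@c["tvec"]
def ray(C,uv):
    d=C[1]@np.linalg.solve(C[0],[uv[0],uv[1],1.]); return C[2],d/np.linalg.norm(d)
def plane(C,uv,z):
    o,d=ray(C,uv); return o+d*(z-o[2])/d[2]
def proj(C,p):
    q=C[0]@(C[1].T@(np.asarray(p)-C[2])); return q[:2]/q[2]
def tri(rays):
    A=0;b=0
    for o,d in rays:
        P=np.eye(3)-np.outer(d,d); A=A+P; b=b+P@o
    p=np.linalg.solve(A,b); return p, max(np.linalg.norm(np.cross(p-o,d)) for o,d in rays)
def quat(zax, yax):
    z=np.array(zax,float);z/=np.linalg.norm(z); y=np.array(yax,float); y-=z*(y@z); y/=np.linalg.norm(y)
    return R.from_matrix(np.c_[np.cross(y,z),y,z]).as_quat()
def save(img,f,s=1.5625): cv2.imwrite(f,cv2.resize(img[:,:,::-1],None,fx=s,fy=s,interpolation=cv2.INTER_CUBIC))
E
python3 - <<'E'
from h import *
S,T=cam("scene"),cam("top")
for n,s,t in [("s1",(256,397),(498,240)),("s2",(555,267),(249,324)),("tip",(415,321),(382,257)),("collar",(396,332),(393,277)),
 ("dish rim",(238,330),(508,326)),("tray",(640,363),(221,233)),("glue top",(516,405),(332,176)),("polish",(435,447),(385,186)),("blue",(533,240),(256,361))]:
    p,e=tri([ray(S,np.array(s)/1.5625),ray(T,np.array(t)/1.5625)]); print(n,p.round(1),round(e,1))
E
```

```text
s1 [ 600.1 -244.8   46.9] 1.8
s2 [440.4 215.8  46.9] 2.3
tip [559.  -27.9 100.4] 2.6
collar [528.6 -48.2  51.7] 2.3
dish rim [ 440.1 -269.9   11.3] 1.6
tray [616.  282.7   7.6] 2.4
glue top [707.6  63.9  88. ] 2.8
polish [706.1 -32.4  26.1] 1.8
blue [373.1 202.2  48.1] 3.4
```

Run:
```python
from h import *
import pickle
q=quat([0,0,-1],[.2,-.98,0]); out=[]
for n,p in [("s1",(600,-285,180)),("s1",(585,-215,180)),("g",(545,-80,240)),("g",(570,10,240)),("s2",(440,185,180)),("s2",(440,245,180))]:
    env.move_ptp(p,q); env.dwell(.15); st=telemetry.observe(); im=eyes.capture("wrist"); out.append((n,st,im)); print(n,st["clock"],st["eef_pos"].round(1))
pickle.dump(out,open("w.pkl","wb"))
a=[o[2] for o in out]; g=np.vstack([np.hstack(a[i:i+2]) for i in (0,2,4)])
save(g[:768],"pics/w1.png",.78); save(np.hstack(a[4:6]),"pics/w2.png",.78)
```

```text
s1 2.0 [ 599.5 -286.1  180.2]
s1 2.5917 [ 585.  -216.1  180.1]
g 3.45 [545.  -81.2 239.5]
g 4.1083 [569.9   8.7 239.7]
s2 5.2083 [441.2 184.  180.3]
s2 5.7583 [440.3 244.  179.9]
```

View pics/w1.png

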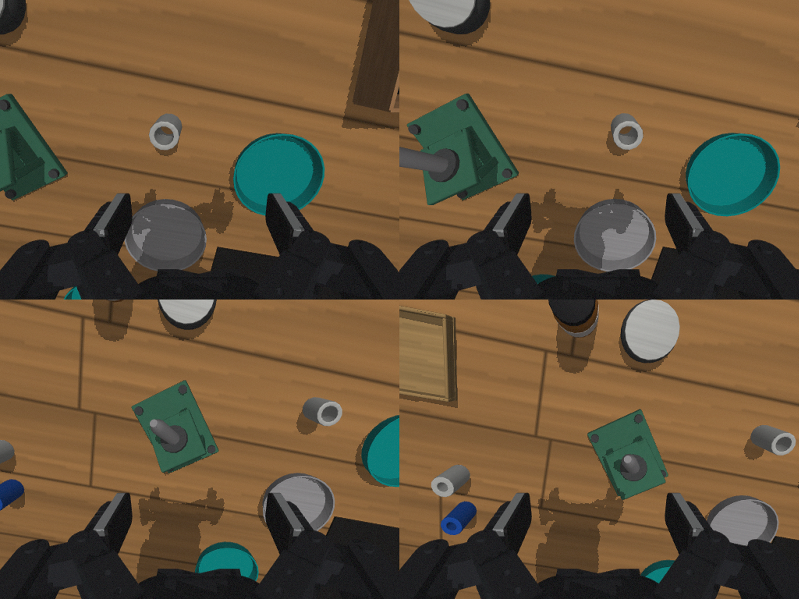

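View pics/w2.png

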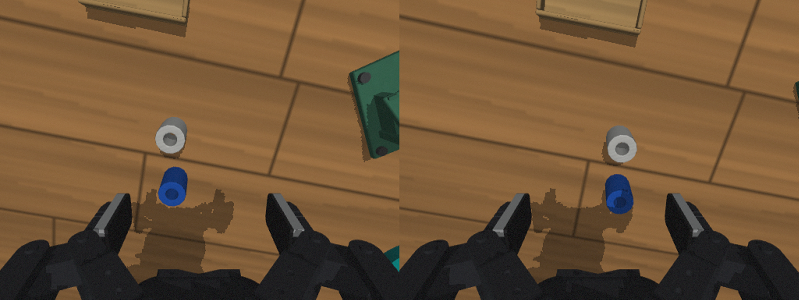

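The wrist views show sleeve 1 (pixels (165,134) and (627,134)−400) with a wide bore, and sleeve 2 ((170,139), (622,149)−400) with a narrow one. The pin runs from (177,437) to (157,425) in gauge view 1, and is seen nearly end-on at (632,465) in view 2. Next I fit the rings and look at pin crops.

Run:
```python
from h import *
import pickle
out=pickle.load(open("w.pkl","rb"))
tiles=[]
cent=[(165,134),(227,134),(168,434-299),(230,465-299),(170,139),(222,149)]
res={}
for (n,st,im),c in zip(out,cent):
    c=(np.array(c)/.78).astype(int); C=cam("wrist",st); h=48; x0,y0=c-h
    cr=im[y0:y0+2*h,x0:x0+2*h].copy(); big=cv2.resize(cr,None,fx=2.7,fy=2.7,interpolation=cv2.INTER_CUBIC)
    if n!="g":
        hsv=cv2.cvtColor(cr,cv2.COLOR_RGB2HSV); m=((hsv[...,1]<60)&(hsv[...,2]>140)).astype(np.uint8)
        cs,hi=cv2.findContours(m,cv2.RETR_CCOMP,cv2.CHAIN_APPROX_NONE); k=max(range(len(cs)),key=lambda i:cv2.contourArea(cs[i]) if hi[0][i][3]<0 else 0)
        e=cv2.fitEllipse(cv2.convexHull(cs[k])); ho=[cv2.fitEllipse(cs[i]) for i in range(len(cs)) if hi[0][i][3]==k and len(cs[i])>8]
        print(n,e,ho); uv=np.array(e[0])+[x0,y0]; res.setdefault(n,[]).append((C,uv)); cv2.ellipse(big,((e[0][0]*2.7+1.35,e[0][1]*2.7+1.35),(e[1][0]*2.7,e[1][1]*2.7),e[2]),(255,0,0),1)
    tiles.append(big)
    print(n,"crop origin",x0,y0)
for n,v in res.items():
    print(n,tri([ray(*a) for a in v]),[plane(*a,48).round(1) for a in v])
t=[cv2.resize(x,(259,259)) for x in tiles]
save(np.vstack([np.hstack(t[:3]),np.hstack(t[3:])]),"pics/c1.png",1)
```

```text
s1 ((46.757667541503906, 50.18815231323242), (35.57968521118164, 37.46255111694336), 109.35652923583984) [((46.739105224609375, 50.30573654174805), (25.649768829345703, 27.219985961914062), 125.04608917236328)]
s1 crop origin 163 123
s1 ((50.09602737426758, 49.91666793823242), (35.95075225830078, 37.58332061767578), 68.39335632324219) [((49.874229431152344, 50.098628997802734), (25.44756507873535, 26.776565551757812), 61.6760368347168)]
s1 crop origin 243 123
g crop origin 167 125
g crop origin 246 164
s2 ((48.48012161254883, 47.8012809753418), (35.28740310668945, 37.590576171875), 115.43346405029297) [((48.563819885253906, 48.166324615478516), (18.34902000427246, 19.80646324157715), 112.3060073852539)]
s2 crop origin 169 130
s2 ((49.448665618896484, 47.0239143371582), (34.69121551513672, 36.89225769042969), 73.25604248046875) [((49.4593391418457, 47.194854736328125), (18.043481826782227, 19.575458526611328), 76.05606079101562)]
s2 crop origin 236 143
s1 (array([ 604.1503811 , -245.37529423,   47.31464033]), np.float64(0.03172813241448582)) [array([ 604.4, -245.4,   48. ]), array([ 604.3, -245.3,   48. ])]
s2 (array([443.11296616, 217.6414594 ,  47.43737943]), np.float64(0.029453664199578084)) [array([443.3, 217.6,  48. ]), array([443.3, 217.7,  48. ])]
```

View pics/c1.png

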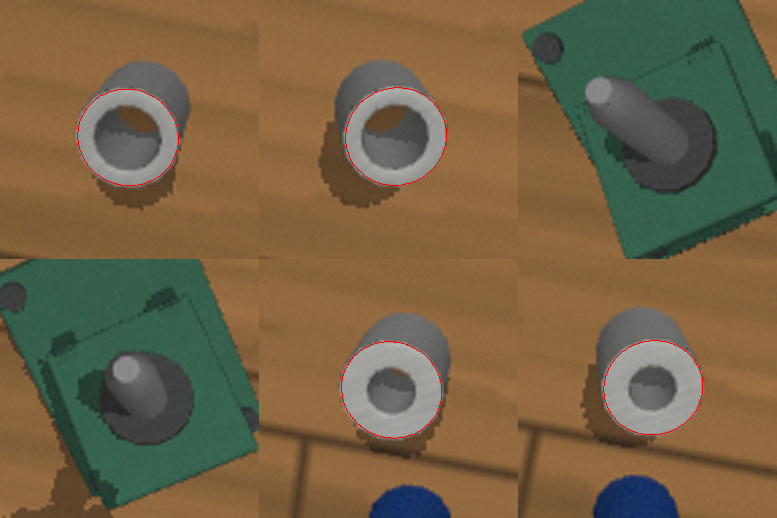

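The crops show sleeve 1 with the wide (about 25 px of 36, so 24 vs 34... bigger) bore and sleeve 2 with the narrow one (about 18 px). The pin tip faces are at crop pixels (30,34) and (47,41), with the collar around (56,53) and (54,51). Now I measure the tip and the collar with masks.

Run:
```python
from h import *
import pickle
out=pickle.load(open("w.pkl","rb"))
tips=[];cols=[];vis=[]
for i,o,t in [(2,(167,125),(30,33.7)),(3,(246,164),(47,40.7))]:
    n,st,im=out[i]; C=cam("wrist",st); x0,y0=o; cr=im[y0:y0+96,x0:x0+96]; s=4
    big=cv2.resize(cr,None,fx=s,fy=s,interpolation=cv2.INTER_CUBIC); hsv=cv2.cvtColor(big,cv2.COLOR_RGB2HSV)
    yy,xx=np.mgrid[:96*s,:96*s]; near=np.hypot(xx-t[0]*s,yy-t[1]*s)<8*s
    m=((hsv[...,1]<50)&(hsv[...,2]>135)&near).astype(np.uint8)
    cs=max(cv2.findContours(m,0,1)[0],key=cv2.contourArea); e=cv2.fitEllipse(cs); uv=(np.array(e[0])+.5)/s-.5
    m2=((hsv[...,1]<55)&(hsv[...,2]<90)&(hsv[...,2]>30)&(np.hypot(xx-55*s,yy-52*s)<24*s)).astype(np.uint8)
    m2=cv2.morphologyEx(m2,cv2.MORPH_OPEN,np.ones((7,7)))
    c2=max(cv2.findContours(m2,0,1)[0],key=cv2.contourArea); e2=cv2.fitEllipse(cv2.convexHull(c2)); uv2=(np.array(e2[0])+.5)/s-.5
    tips.append(ray(C,uv+[x0,y0])); cols.append(ray(C,uv2+[x0,y0])); print(e,e2)
    cv2.ellipse(big,e,(255,0,0),1);cv2.ellipse(big,e2,(255,255,0),1); vis.append(big)
    print(plane(C,uv+[x0,y0],105.8),plane(C,uv2+[x0,y0],55))
T,e=tri(tips); B,e2=tri(cols); print(T,e,B,e2); d=T-B; print(np.linalg.norm(d),np.degrees(np.arccos(d[2]/np.linalg.norm(d))),np.degrees(np.arctan2(d[1],d[0])))
save(np.hstack(vis),"pics/c2.png",1)
```

```text
((119.11888122558594, 133.6226348876953), (27.168170928955078, 33.34364700317383), 45.351951599121094) ((211.07029724121094, 204.5148468017578), (146.25991821289062, 174.6363525390625), 127.80471801757812)
[560.20471678 -27.16253119 105.8       ] [533.19918287 -45.59513245  55.        ]
((186.66473388671875, 162.8069305419922), (31.822818756103516, 34.53452682495117), 71.9159927368164) ((215.50001525878906, 206.1134796142578), (136.20303344726562, 141.99462890625), 125.6617431640625)
[560.29695801 -27.05154958 105.8       ] [531.45705393 -48.31270247  55.        ]
[560.14281581 -27.11886543 105.45014866] 0.02856326655996275 [535.65871946 -46.06994827  64.54340571] 0.4420208767645482
51.30278875663386 37.12135478718126 37.740445113845716
```

View pics/c2.png

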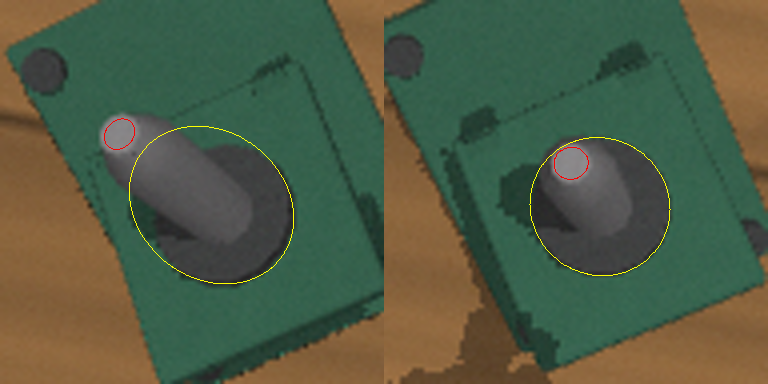

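The tip triangulates to (560.2, −27.1, 105.5), where 105.8 was expected. The collar from view 2 gives a 35.7 mm lean at azimuth 36.4°, where 35.6 mm was expected and the foot edges give about 36°. The collar fit in view 1 was spoiled by the pin, so I dropped it. Next I check IK and pick the wide-bore sleeve.

```bash
cat >> h.py <<'E'
TIP=np.array([560.2,-27.1,105.6]); ph=np.radians(36.4); s35,c35=np.sin(np.radians(35)),np.cos(np.radians(35))
U=np.array([s35*np.cos(ph),s35*np.sin(ph),c35]); BASE=TIP-62*U; G=39.   # G: TCP above sleeve's lower end
QD=quat([0,0,-1],[.2,-.98,0])
def pinq(psi): return quat(-U,[-np.sin(psi),np.cos(psi),0])
def pinpos(z): return BASE+U*(G+z)
def pick(xy):
    fingers.move_gripper(64); env.move_ptp([*xy,140],QD); env.servo_line([*xy,G],velocity=120)
    fingers.move_gripper(20,60); st=telemetry.observe(); print("grasp",st["opening"],st["grasp_force"],st["clock"])
    env.servo_line([*xy,190],velocity=200)
def slide(zend,q):
    env.move_ptp(pinpos(90),q); env.servo_line(pinpos(68),velocity=80); env.dwell(.3)
    f0=telemetry.observe()["force"]; off=np.zeros(3); z=68
    while z>zend-4:
        z-=2 if abs(z-zend)>6 and z<62 else 1
        env.servo_line(pinpos(z)+off,velocity=40); st=telemetry.observe(); f=st["force"]-f0; ax=f@U; lat=f-ax*U
        za=(st["eef_pos"]-BASE)@U-G
        if z%6<2 or ax>4: print(round(z),"act",za.round(1),"ax",ax.round(1),"lat",lat.round(1))
        if ax>8: break
        if np.linalg.norm(lat)>2: off+=np.clip(lat*.03,-.3,.3)
    env.dwell(.4); st=telemetry.observe(); print("end",za,"off",off.round(2),(st["force"]-f0).round(1),st["opening"],st["clock"])
    return off
def off_pin(off): env.servo_line(pinpos(95)+off,velocity=120)
def place(xy):
    env.move_ptp([*xy,150],QD); env.servo_line([*xy,G+12],velocity=150); f0=telemetry.observe()["force"]
    for h in np.arange(9,2,-1.):
        env.servo_line([*xy,G+h],velocity=40); fz=(telemetry.observe()["force"]-f0)[2]
        if fz>4: break
    print("set at",h,fz); fingers.move_gripper(62); env.servo_line([*xy,150],velocity=150); print(telemetry.observe()["clock"])
E
python3 - <<'E'
from h import *
best=[]
for d in range(-180,180,15):
    q=pinq(np.radians(d)); js=[kin.ik(pinpos(z),q) for z in (95,50,0)]
    if all(j is not None for j in js): best.append((max(np.abs(j-telemetry.observe()["joints"]).max() for j in js),d,js[2].round(2)))
best.sort(key=lambda b:b[0]); print(*best[:4],sep="\n")
for p in [(604.3,-245.4),(443.3,217.6),(619,284),(443,-270)]: print([kin.ik([*p,z],QD) is not None for z in (G,190)])
if best: np.save("psi.npy",np.radians(best[0][1])); pick((604.3,-245.4)); save(eyes.capture("wrist"),"pics/g1.png",1)
E
```

```text
(np.float64(0.6404957016027197), 135, array([-0.23,  0.71,  0.06,  1.69,  0.23,  1.31, -2.63]))
(np.float64(0.6472223139388689), 150, array([-0.21,  0.71,  0.02,  1.69,  0.25,  1.32, -2.34]))
(np.float64(0.6528279455301291), 165, array([-0.19,  0.71, -0.01,  1.69,  0.26,  1.32, -2.07]))
(np.float64(0.6574379488406483), -180, array([-0.17,  0.71, -0.04,  1.69,  0.27,  1.33, -1.83]))
[True, True]
[True, True]
[True, True]
[True, True]
grasp 32.32661419758265 59.08713888376951 9.4167
```

Run:
```python
from h import *
np.save("psi.npy",np.pi); off=slide(0,pinq(np.pi)); np.save("off.npy",off)
save(np.hstack([eyes.capture("wrist"),eyes.capture("scene")[150:290,180:330].repeat(3,0).repeat(3,1)[:384]]),"pics/i1.png",.8)
```

```text
67 act 67.0 ax 0.1 lat [ 0.2  0.1 -0.2]
66 act 65.9 ax 0.0 lat [ 0.3 -0.3 -0. ]
61 act 60.9 ax 0.2 lat [-0.2 -0.4  0.3]
55 act 54.8 ax -0.4 lat [ 0.2 -1.4  0.5]
49 act 48.9 ax 0.3 lat [ 0.3  0.3 -0.3]
43 act 42.9 ax -0.1 lat [ 0.8 -0.7 -0.2]
37 act 36.9 ax 1.0 lat [ 0.4 -0.8  0.1]
31 act 30.8 ax -1.2 lat [ 0.3 -1.2  0.3]
25 act 24.8 ax 0.2 lat [-0.2 -1.3  0.7]
19 act 18.9 ax -0.5 lat [-0.  -1.1  0.5]
13 act 12.8 ax 0.5 lat [-0.1 -0.1  0.1]
7 act 6.8 ax -0.4 lat [-0.2 -0.2  0.2]
1 act 1.1 ax 1.7 lat [ 0.1  0.  -0.1]
0 act 1.0 ax 13.0 lat [-2.9 -1.8  2.4]
end 1.0188542398808593 off [0. 0. 0.] [ 2.4  2.2 12.2] 32.25279271436237 22.45
```

View pics/i1.png

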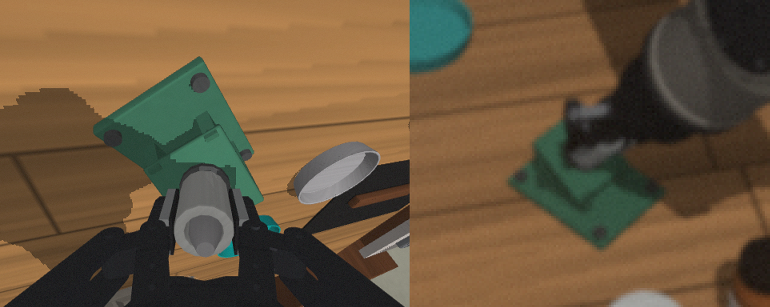

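The sleeve sits on the collar with the pin showing inside its bore at about (205,240): it fits, with about 12 N axial and little lateral force. I draw it off and put it in the tray.

Run:
```python
from h import *
off_pin(np.zeros(3)); place((619,284)); 
env.move_ptp([443.3,217.6,190],QD); save(eyes.capture("top")[100:260,80:380],"pics/t1.png",2.6)
```

```text
set at 5.0 15.068488639196634
27.9167
```

View pics/t1.png

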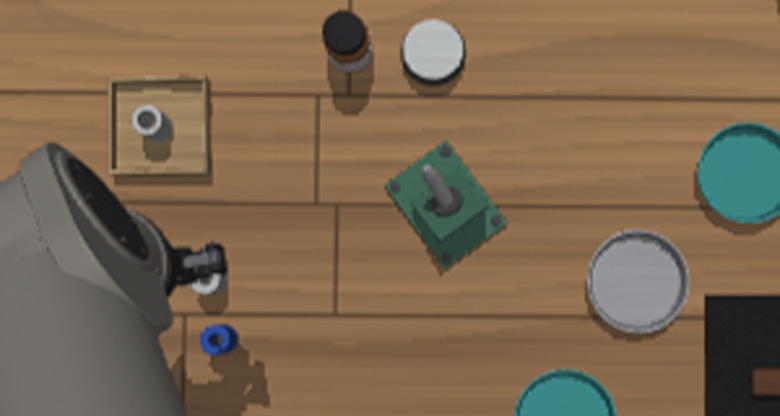

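Sleeve 1 stands upright in the tray at (148,120), clear of the walls. Now sleeve 2.

Run:
```python
from h import *
pick((443.3,217.6)); off=slide(54,pinq(np.pi)); np.save("off.npy",off)
save(np.hstack([eyes.capture("wrist"),eyes.capture("scene")[150:290,180:330].repeat(3,0).repeat(3,1)[:384]]),"pics/i2.png",.8)
```

```text
grasp 33.42567227417974 58.26771553605795 30.6667
67 act 66.9 ax -0.1 lat [ 0.8 -0.5 -0.2]
66 act 65.9 ax -0.0 lat [ 0.2 -0.4  0.1]
61 act 60.9 ax -0.6 lat [-0.  -0.3  0.1]
55 act 55.2 ax 2.9 lat [ 4.2 -2.3 -1.4]
54 act 54.3 ax 4.0 lat [ 4.8 -3.3 -1.3]
53 act 53.6 ax 7.1 lat [ 4.7 -3.7 -1.1]
52 act 53.2 ax 12.2 lat [ 2.  -3.5  0.3]
end 53.21199683013651 off [ 0.52 -0.32 -0.16] [7.5 0.6 9.4] 33.4566037659328 37.4917
```

View pics/i2.png

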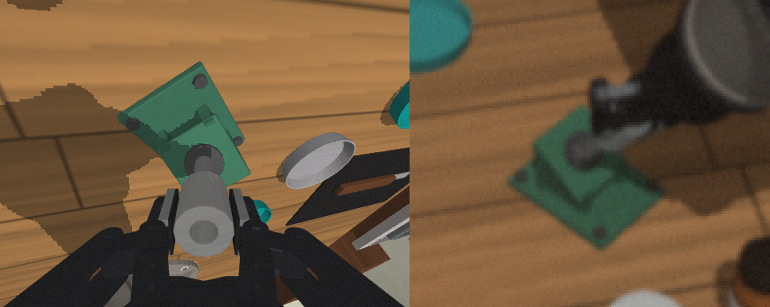

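The narrow sleeve stops at the nose (z about 53, with the pin still bare below it). I draw it off and put it in the dish.

Run:
```python
from h import *
off_pin(np.load("off.npy")); place((443,-270)); 
env.move_ptp([443,-480,260],QD); save(eyes.capture("top")[80:260,80:400],"pics/t2.png",2.4)
```

```text
set at 5.0 23.648043008345304
42.575
```

View pics/t2.png

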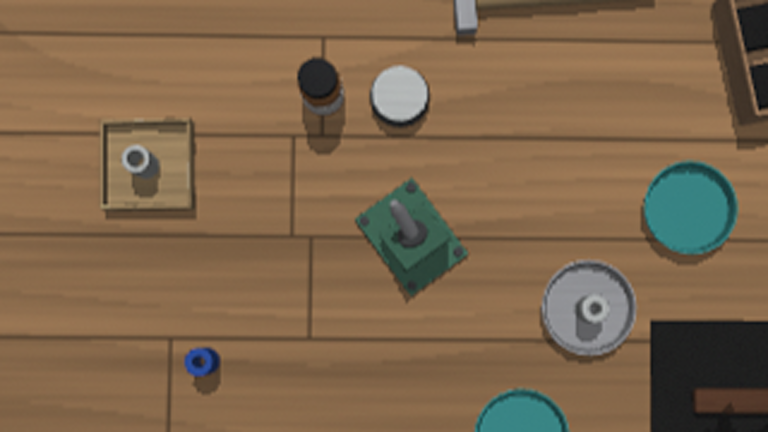

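Both sleeves stand upright: the wide one in the tray at (136,159), the narrow one in the dish at (595,308). Everything else is unmoved.

```bash
python3 -c "
from h import *
print(job.sign_off())"
```

```text
the job is handed in; nothing more can be done
None
```

The job is done and handed in: the sleeve that went right down to the collar (21 mm bore) stands upright in the wooden tray, and the one that stopped on the pin's nose (15 mm bore) stands upright in the steel dish, at about 43 s on the robot's clock.

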